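Unlatch the hobby case and take out the glue stick

TASK

Swing the latch lever on the front of the wooden hobby case clear of the lid, then open the lid all the way so that it stands open by itself. Take only the glue stick (the short, thick round stick) out of the case and lay it flat in the shallow white metal tray, without dropping it from a height. Leave the lid open and all the other things inside the case.

Things in the scene. Friction and masses are not known exactly. Their poses are not given: they have to be found in the camera images.
- case: Pale wooden box, 150 (x) x 260 (y) x 62 mm high without lid, fixed to the desk. Origin: centre of its underside; -x is its front (robot side), z up. Walls and floor 6 mm; inner floor at z = 6 mm. A steel bracket at the right (-y) end of the front carries the latch lever. The closed lid's upper face is at z = 70.5 mm.
- latch (a joint): Angle (rad) of the dark steel latch lever about its upright pivot. 0: short nose (40 mm) over the lid's front edge, arm to case +y along the front. Grows anticlockwise seen from above: the arm swings out to case -x, towards the robot. Nose off the lid above 1.25; stop at 1.75; stays where left. Lever at case z = 72 to 79 mm.
- latch_pivot (a point): Pivot of the latch lever, on its upper face: 93 mm in front of the case's centre and 112 mm to its right (case x = -93, y = -112, z = 79 mm).
- latch_knob (a point): Top centre of the upright round black knob at the end of the latch lever's arm: diameter 16 mm, 34 mm tall, its axis 75 mm from the pivot axis.
- lid (a joint): Angle of the lid about the hinge along the case's back (far) upper edge (rad): 0 closed, grows as it opens upward, stop at 1.75 (leaning back a little). The hinge is stiff: the lid stays where it is left. The lid is wooden, 150 x 260 x 8 mm, 0.25 kg.
- lid_hinge (a point): Point on the lid's hinge axis (which runs along case y), middle of the case's back upper edge: case x = +75, z = 62.5 mm.
- lid_handle (a point): Centre of the round steel bar of the lid's handle: the bar runs along case y, 70 mm long between two posts, about 10 mm thick, its centre 35 mm above the lid's upper face, 122 mm from the hinge axis measured along the lid. Moves with the lid.
- glue_stick: Glue stick, a short thick orange round stick 74 x 17 x 17 mm lying on the case's floor, 0.02 kg. Origin: centre of its underside; x runs along the stick. It lies roughly along case x in one of four places side by side.
- blue_spatula: Thin blue plastic opening tool, 12 x 73 x 8 mm, on the case's floor; to stay there. Origin: centre of its underside, y along it.
- paint_pot_5: Small paint pot, 30 mm across, 49 mm tall, standing on the case's floor; to stay there. Origin: centre of its underside, z up.
- mini_0: Small grey figurine on a round base, 29 x 30 x 34 mm, standing on the case's floor; to stay there. Origin: centre of its underside.
- pen_marker: Black pen, 11 x 134 x 12 mm, lying along the back wall inside the case; to stay there. Origin: centre of its underside, y along it.
- tray: Shallow white metal tray, 170 (x) x 130 (y) x 20 mm, walls and floor 5 mm thick, fixed to the desk to the left of the case. Origin: centre of its underside, z up.
Mind the look-alikes: they are no part of the job. There is more than one size of the tray; the job needs the larger.

How it is judged:
By the outcome, as a careful person would: the job done as asked, in the order asked, and still so for the second after the job is handed in, with the robot touching nothing.
It also fails if it takes over 72 s, if anything falls off the work surface, if the arm or the gripper's body presses on something with over 40 N, if the wrist force passes 120 N, or if a joint passes its speed limit or range.

ROBOT

A 7-joint arm with a two-finger parallel gripper is mounted at the origin on a cart in front of the work surface, level with it; the furniture and walls round the work are solid. World frame = base frame: x ahead of the robot, y to its left, z up, the work surface at z = 0. Lengths are in m, angles in rad, forces in N, time in s.
With the tool pointing down it reaches from about 0.4 to 0.85 m from the base axis. Payload 4.5 kg.
Tool frame: the origin (TCP) lies on the centre line of the jaws, within the pads' length; the fingertips stand 11 mm ahead of it and the grasp point (between the pads) lies 8 mm behind it (arm.tips_ahead is the distance from the TCP to the fingertips, in m); z points along the fingers, y is the line along which they close (so a half turn about z gives the same grasp; the last joint's range is limited). The gripper opens to 88 mm and grips with 3 to 60 N. Pads are 18 mm wide; open, the fingers measure 123 mm over their backs; the gripper's body (75 mm by 187 mm) begins 45 mm behind the grasp point.
Start: joints at [-1.255, 0.689, -0.195, 1.565, 0.157, 0.902, -0.215], TCP at [0.174, 0.6, 0.25] pointing down, gripper open.
Joint ranges: [-3.01, 3.01], [-0.46, 2.08], [-1.47, 1.51], [0.13, 2.56], [-1, 4.14], [0.04, 2.09], [-2.66, 2.66]. Speed limits (rad/s): [2.57, 2.57, 3.14, 3.14, 3.14, 3.14, 3.14].

INTERFACE

Orientations are given as a 3x3 rotation matrix whose columns are the frame's x, y, z axes.
In Python, from bench import arm, eyes gives the robot as it stands.
- The arm moves only by the tool move_arm, never from a script. Its argument "rows" is a list of rows, each a list of 7 numbers: the shift along the tool's x, y, z in m, then the turn, a rotation vector about the tool's x, y, z in rad, then the finger opening in m, from 0 to 0.0881. In form: [[x, y, z, wx, wy, wz, fingers], ...]. A call has 1 to 12 rows; each row is the pose to reach, as a shift and turn from the pose commanded when the call began, along the tool's axes at that moment; what a row does not reach only later rows make up. A row lasts 1/10 s, in which the tool goes at most 50 mm and 8.59 degrees, less where a joint would pass 70% of its speed; a pose out of reach is approached as far as the arm can. A call with a gripper value outside its range is refused whole. The fingers move at their own pace and stop on an object; the grip force is fixed at half the most. Time passes only in rows, so rows that repeat a pose let the fingers close. It gives the time, the measured TCP pose, the force, the opening and the grip force at its end, in the units of the state.
- arm.sense(): the state, without advancing time (a new reading comes with each control period).
- eyes.get_image(name): name is "side" or "top" or "wrist"; returns a dict with "color" (480x640x3 uint8, red, green, blue), "range_z" (480x640 float32, m along the optical axis (not along the pixel's ray), 0 where there is no reading), "fx", "fy", "cx", "cy" (pixels), "eye" and "orientation" of the camera in the world; the wrist camera has in their place "mount" (4x4, takes a point from camera to tool coordinates, whose origin is the TCP and whose axes are the flange's). Camera axes: x right, y down, z forward; pixel columns grow to the right and rows downward; lengths in m; the calibration is good to about 2 mm. A picture is of the moment at which its call begins: read the wrist's pose just before it.
- arm.sign_off(): hands the job in; it is judged then, once.
Trained networks look in a picture, given as the dict that the camera call returned (one of the last four; its "shot" number tells which), for a name from the list of things; names that differ only in an ending like _2 or _b are one class to them, and where a whole thing is asked for, a point or a joint stands for the part that bears it (a point fixed in the world has none). Each returns a list of dicts, best first, with "score" (0 to 1); they miss things now and then, are a little off and sometimes report something else, mostly with a low value. They report only what shows in the picture. A call takes as long as a camera call. They do not tell look-alikes from the thing itself.
- eyes.find_in(label, picture): "bbox" ([left, top, width, height] in pixels, round what is visible of it).
- eyes.masks_of(label, picture): "pixels" (480x640 bool, what is visible of it) and "bbox" ([left, top, width, height] in pixels, round what is visible of it).
The state is a dict: "t": time; "q": joint angles; "qvel": joint speeds; "joint_torque": joint torques, N m; "eef_pos": TCP position; "eef_rot": TCP orientation; "force": force on the tool from outside, world axes, zero at the start; "torque": the same for the moment, N m; "gripper_width": finger opening in m; "grip_force": force on a finger pad.
Only numpy, scipy, OpenCV 4.12 (cv2) and the standard library are available. Lean on these libraries where they do the work, as an engineer would, in place of code of your own. Each camera call takes 0.05 s, during which the arm holds its last target. There are 200 camera calls.

## Working session

There is one attempt and no reset: what is moved stays moved. The work goes in short steps, Python scripts to look and compute and a tool call to move; the robot and the scene stay as the last step left them, time stands still between calls to the robot, and variables do not carry over. Pictures are saved under pics/ and viewed, at most 10 in all, crops included, and the job is handed in when it is done.

Besides the shell and the picture viewer there is one more tool, called after ">>>" by a JSON object that holds its "method" and its "body". move_arm: Moves the arm, as the interface text tells. Its arguments: {"type":"object","properties":{"rows":{"type":"array"}},"required":["rows"]}

```bash
ls; mkdir -p pics
cat > h.py <<'E'
import numpy as np, cv2
from bench import arm, eyes
def snap(n, f=None):
    p=eyes.get_image(n)
    if f: cv2.imwrite('pics/'+f, p['color'][:,:,::-1])
    return p
def cloud(p, s=None):
    """world points HxWx3"""
    z=p['range_z']; v,u=np.mgrid[:480,:640]
    c=np.stack([(u-p['cx'])/p['fx']*z,(v-p['cy'])/p['fy']*z,z],-1)
    if 'mount' in p:
        M=np.array(p['mount']); c=c@M[:3,:3].T+M[:3,3]
        return c@np.array(s['eef_rot']).T+np.array(s['eef_pos'])
    return c@np.array(p['orientation']).T+np.array(p['eye'])
E
python3 - <<'E'
from h import *
s=arm.sense(); print({k:np.round(v,3).tolist() for k,v in s.items()}, arm.tips_ahead)
a=snap('top'); b=snap('side')
cv2.imwrite('pics/top0.png',a['color'][:,:,::-1]);cv2.imwrite('pics/side0.png',b['color'][:,:,::-1])
for n,p in(('top',a),('side',b)):
    print(n,np.round(p['eye'],3),np.round(p['orientation'],3).tolist(),p['fx'])
    C=cloud(p)
    for l in ['case','latch','latch_knob','lid','lid_handle','tray']:
        for m in eyes.masks_of(l,p)[:3]:
            P=C[m['pixels']&(p['range_z']>0)]
            print(l,round(m['score'],2),m['bbox'],np.round(np.median(P,0),3),np.round(np.percentile(P,2,0),3),np.round(np.percentile(P,98,0),3))
E
```

```text
pics
{'t': 0.0, 'q': [-1.255, 0.69, -0.195, 1.566, 0.157, 0.903, -0.215], 'qvel': [0.001, -0.0, -0.001, -0.002, -0.001, 0.0, -0.0], 'joint_torque': [-0.0, -52.757, -1.267, -15.343, -0.053, 0.007, 0.0], 'eef_pos': [0.174, 0.6, 0.249], 'eef_rot': [[-0.961, 0.278, -0.0], [0.278, 0.961, -0.002], [-0.0, -0.002, -1.0]], 'force': [0.08, -0.758, -0.499], 'torque': [0.034, -0.018, 0.002], 'grip_force': 0.0, 'gripper_width': 0.088} 0.011
top [0.398 0.009 1.458] [[0.015, -0.995, 0.095], [-1.0, -0.013, 0.019], [-0.017, -0.096, -0.995]] 592.3764678194985
case 0.74 [351.1, 187.0, 119.7, 97.7] [ 0.569 -0.177  0.071] [ 0.462 -0.297  0.006] [ 0.661 -0.045  0.108]
latch 0.76 [415.9, 260.5, 40.5, 19.8] [ 0.467 -0.243  0.08 ] [ 0.455 -0.272  0.072] [ 0.497 -0.181  0.115]
latch_knob 0.73 [417.7, 260.5, 40.6, 17.1] [ 0.467 -0.239  0.079] [ 0.453 -0.273  0.005] [ 0.498 -0.181  0.114]
lid 0.76 [354.4, 185.1, 117.7, 82.4] [ 0.575 -0.17   0.071] [ 0.495 -0.295  0.065] [ 0.656 -0.046  0.107]
lid_handle 0.56 [349.8, 187.6, 123.0, 81.8] [ 0.575 -0.17   0.071] [ 0.496 -0.295  0.063] [ 0.655 -0.045  0.107]
tray 0.
[... 563 characters left out ...]
] [ 0.469 -0.233  0.079] [ 0.418 -0.274  0.007] [ 0.497 -0.183  0.116]
latch_knob 0.54 [177.2, 258.1, 42.7, 37.6] [ 0.47  -0.235  0.079] [ 0.419 -0.272  0.008] [ 0.5   -0.184  0.116]
lid 0.87 [181.0, 266.6, 120.7, 83.0] [ 0.579 -0.175  0.071] [ 0.493 -0.299  0.062] [ 0.659 -0.047  0.107]
lid 0.21 [370.0, 176.2, 80.0, 67.2] [0.479 0.348 0.009] [0.392 0.267 0.002] [0.57  0.425 0.025]
lid_handle 0.68 [180.7, 267.9, 122.8, 84.1] [ 0.579 -0.174  0.071] [ 0.493 -0.297  0.065] [ 0.66  -0.047  0.107]
tray 0.92 [186.7, 215.3, 54.2, 45.7] [ 0.333 -0.152  0.005] [ 0.276 -0.213 -0.001] [ 0.392 -0.097  0.016]
tray 0.64 [370.6, 174.0, 81.2, 68.7] [0.48  0.348 0.009] [0.391 0.268 0.002] [0.57  0.425 0.025]
```

View pics/top0.png

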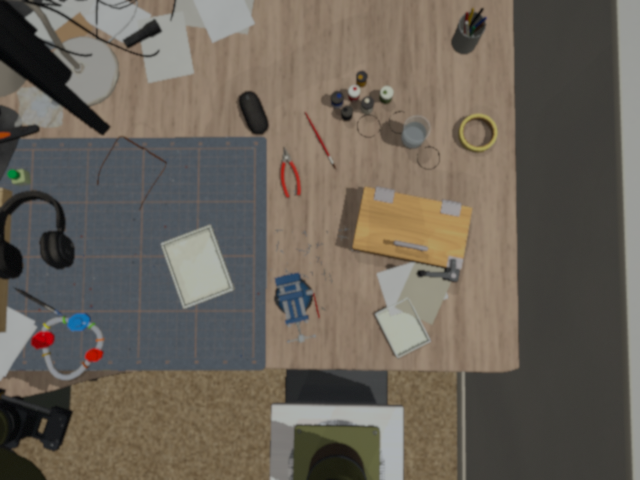

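Run:
```python
from h import *
a=snap('top'); C=cloud(a); z=C[...,2]
b=snap('side'); D=cloud(b)
P=np.vstack([C[(C[...,0]>.4)&(C[...,1]<0)&(C[...,0]<.75)],D[(D[...,0]>.4)&(D[...,1]<0)&(D[...,0]<.75)]])
L=P[(abs(P[:,2]-.0705)<.003)&(P[:,0]>.47)]
r=cv2.minAreaRect((L[:,:2]*1000).astype(np.float32)); print('lid rect',r, cv2.boxPoints(r).tolist())
H=P[(P[:,2]>.098)&(P[:,0]>.49)&(P[:,2]<.118)]
for i in (C,D):
    P=i[(i[...,0]>.4)&(i[...,1]<0)&(i[...,0]<.75)]
    for n,q in(('H',P[(P[:,2]>.098)]),('lev',P[(abs(P[:,2]-.079)<.0025)&(P[:,0]<.52)])):
        for lo,hi in ((.4,.49),(.49,.7)):
            w=q[(q[:,0]>lo)&(q[:,0]<hi)]
            if len(w)>5: print(n,len(w),w.mean(0).round(4),w.max(0).round(3),cv2.minAreaRect((w[:,:2]*1000).astype(np.float32)))
T=np.vstack([i[(i[...,1]>.2)&(i[...,1]<.5)&(i[...,0]>.35)&(i[...,0]<.62)&(i[...,2]>.012)&(i[...,2]<.035)] for i in(C,D)])
print('tray',cv2.minAreaRect((T[:,:2]*1000).astype(np.float32)))
```

```text
lid rect ((607.6657104492188, -242.78466796875), (275.3419189453125, 424.1006774902344), 0.614397406578064) [[467.7288818359375, -32.222774505615234], [472.2764892578125, -456.299072265625], [747.6025390625, -453.3465576171875], [743.054931640625, -29.270263671875]]
H 5369 [ 0.4454 -0.4294  0.4148] [ 0.49  -0.181  0.675] ((444.9151611328125, -316.614501953125), (89.94129943847656, 272.200927734375), 0.02977306768298149)
H 12704 [ 0.5943 -0.4264  0.4239] [ 0.7   -0.124  0.675] ((595.051025390625, -288.30706787109375), (329.0313415527344, 209.98171997070312), 89.9829330444336)
lev 199 [ 0.4625 -0.2755  0.0791] [ 0.488 -0.179  0.081] ((445.8521728515625, -314.67010498046875), (272.3829650878906, 83.11734008789062), 89.32299041748047)
lev 33 [ 0.5016 -0.2967  0.0786] [ 0.519 -0.165  0.081] ((504.7091979980469, -307.41961669921875), (285.2893981933594, 25.811092376708984), 89.35370635986328)
H 1938 [ 0.4486 -0.4035  0.4999] [ 0.49  -0.182  0.673] ((445.2492980957031, -316.59765625), (268.4693603515625, 89.53019714355469), 89.90505981445312)
H 8805 [ 0.6081 -0.4079  0.5641] [ 0.7   -0.124  0.674] ((595.2855834960938, -287.5750732421875), (326.75958251953125, 210.04739379882812), 89.85920715332031)
lev 195 [ 0.4667 -0.2591  0.079 ] [ 0.49  -0.182  0.081] ((474.15728759765625, -324.6797180175781), (275.95489501953125, 81.7909164428711), 76.88521575927734)
lev 29 [ 0.4992 -0.2904  0.0788] [ 0.517 -0.182  0.081] ((501.51055908203125, -316.3862609863281), (24.85912322998047, 267.8797302246094), 1.522324562072754)
tray ((480.53515625, 340.5676574707031), (213.90530395507812, 231.569091796875), 11.476736068725586)
```

The top view shows the case at (412,228), lever and knob at (438,272), the larger tray at (197,266), the small look-alike tray at (402,327) and a tall dark structure on the right from column 515. Next I refine the poses with tighter limits.

Run:
```python
from h import *
a=snap('top'); C=cloud(a); b=snap('side'); D=cloud(b)
R=lambda w:[np.round(x,1) for x in cv2.minAreaRect((w[:,:2]*1000).astype(np.float32))]
for p,i in ((a,C),(b,D)):
    lid=eyes.masks_of('lid',p)[0]['pixels']; l=cv2.dilate(lid.astype(np.uint8),np.ones((25,25)))>0
    q=i[l]; 
    w=q[abs(q[:,2]-.0705)<.004]; w=w[w[:,1]>-.33]; print('lid',R(w))
    w=q[(q[:,2]>.1)&(q[:,2]<.118)&(q[:,1]>-.33)]; 
    for n,k in(('bar',w[w[:,0]>.497]),('knob',w[w[:,0]<=.497])): print(n,len(k),k.mean(0).round(4),R(k),k[:,2].max(), np.round(np.median(k,0),3))
    w=q[(abs(q[:,2]-.079)<.002)&(q[:,0]<.5)&(q[:,1]>-.33)]; print('lev',R(w))
    t=[m for m in eyes.masks_of('tray',p) if m['bbox'][0]<200 or (p is b and m['bbox'][0]>300)][0]['pixels']
    w=i[t]; print('tray',R(w[w[:,2]>-.01]), 'floor z',np.median(w[:,2]))
H=np.vstack([C.reshape(-1,3),D.reshape(-1,3)]); w=H[(H[:,2]>.15)&(H[:,0]>.3)&(H[:,0]<.9)&(H[:,1]<0)]
print('wall ymax',np.percentile(w[:,1],[50,95,99.5]), np.percentile(w[:,2],[1,50,99]))
w=H[(H[:,2]>.06)&(H[:,0]>.3)&(H[:,0]<1.1)&(abs(H[:,1])<.6)&(H[:,1]>-.33)]
g=np.zeros((16,19))
for x,y,z in w: g[int((x-.3)/.05),int((y+.35)/.05)]=max(g[int((x-.3)/.05),int((y+.35)/.05)],z)
print((g*1000).astype(int))
```

```text
lid [array([ 563.4, -168.6]), array([260.5, 185.2]), np.float64(79.1)]
bar 163 [ 0.5288 -0.1622  0.1098] [array([ 529.7, -162.1]), array([78. , 11.5]), np.float64(79.0)] 0.11666611211016131 [ 0.528 -0.163  0.11 ]
knob 42 [ 0.4671 -0.1883  0.111 ] [array([ 467.4, -188.6]), array([14.9, 14.3]), np.float64(27.1)] 0.11732665926907382 [ 0.467 -0.188  0.111]
lev [array([ 481. , -229.2]), array([96. , 47.6]), np.float64(82.3)]
tray [array([484.7, 227.2]), array([200.4, 424.5]), np.float64(3.5)] floor z 0.007925808199137019
lid [array([ 564.4, -169.1]), array([260.3, 188.9]), np.float64(79.1)]
bar 166 [ 0.531  -0.1633  0.1096] [array([ 529.8, -163.3]), array([79.1, 13.5]), np.float64(79.6)] 0.11693174535571149 [ 0.531 -0.163  0.11 ]
knob 1 [ 0.4753 -0.1906  0.1009] [array([ 475.3, -190.6]), array([0., 0.]), np.float64(0.0)] 0.1009450371559848 [ 0.475 -0.191  0.101]
lev [array([ 480.3, -231.9]), array([96.6, 47.4]), np.float64(82.7)]
tray [array([731.1,  51.3]), array([200. , 962.8]), np.float64(40.4)] floor z 0.008731593031224394
wall ymax [-0.44344575 -0.37439696 -0.37286587] [0.15921794 0.
[... 921 characters left out ...]
 [   0    0   86   90   82    0    0    0    0    0    0    0    0    0
     0  610  694  629  545]
 [   0    0   89   90   90    0    0    0    0    0    0    0    0    0
     0    0  690  532  479]
 [   0    0    0    0    0    0    0    0    0    0    0    0    0    0
     0    0    0  513    0]
 [   0    0    0    0    0    0    0    0    0    0    0    0    0    0
     0    0    0  506    0]
 [   0    0    0    0    0    0    0    0    0    0    0    0    0    0
     0    0  175  271    0]
 [ 145  135    0    0    0    0    0    0    0    0    0    0    0    0
     0    0    0    0    0]
 [ 143  140    0    0    0    0    0    0    0    0    0    0    0    0
     0    0    0    0    0]]
```

```bash
cat >> h.py <<'E'
def rel(p, yaw=None):
    """tool-axis shift to world point p, and wz to bring tool y to heading yaw (deg)"""
    s=arm.sense(); R=np.array(s['eef_rot']); d=R.T@(np.array(p)-s['eef_pos'])
    w=None
    if yaw is not None:
        a=np.degrees(np.arctan2(R[1,1],R[0,1])); w=np.radians(((a-yaw+90)%180)-90)
    return d.round(4).tolist(), w
E
python3 - <<'E'
from h import *
a=snap('top'); C=cloud(a); b=snap('side'); D=cloud(b)
y=np.radians(-10.9); E=np.array([[np.cos(y),np.sin(y)],[-np.sin(y),np.cos(y)]]); c=np.array([.576,-.172])
for p,i in ((a,C),(b,D)):
    q=i.reshape(-1,3).copy(); q[:,:2]=(q[:,:2]-c)@E.T; q=q[(abs(q[:,:2])<.16).all(1)]
    w=q[(abs(q[:,2]-.0705)<.003)]; 
    m=w[(abs(w[:,1])<.1)]; print('x ext',np.percentile(m[:,0],[0,1,99,100]).round(4)); 
    m=w[(abs(w[:,0])<.05)]; print('y ext',np.percentile(m[:,1],[0,1,99,100]).round(4), np.median(w[:,2]))
    m=q[(q[:,2]>.1)&(q[:,2]<.118)&(q[:,0]>-.075)]; print('bar',((m.min(0)+m.max(0))/2).round(4))
    m=q[(q[:,2]>.1)&(q[:,2]<.118)&(q[:,0]<-.08)]; print('knob',m.mean(0).round(4),m.max(0).round(4) if len(m) else 0)
    m=q[(abs(q[:,2]-.079)<.002)&(q[:,0]<-.08)&(q[:,1]>-.13)]; print('lev',R if False else [np.round(v,4) for v in cv2.fitLine(m[:,:2].astype(np.float32),cv2.DIST_L2,0,.01,.01).ravel()], len(m))
    cc=i.reshape(-1,3); w=cc[(abs(cc[:,0]-.48)<.14)&(abs(cc[:,1]-.348)<.13)&(cc[:,2]>.013)&(cc[:,2]<.03)]
    print('tray',cv2.minAreaRect((w[:,:2]*1000).astype(np.float32)))
for P in ([.45,.35,.25],[.5,0,.25],[.466,-.188,.2]): print(rel(P,34))
E
```

```text
x ext [-0.1044 -0.075   0.0735  0.0797]
y ext [-0.1288 -0.1265  0.1285  0.1311] 0.0706124649201072
bar [-0.0476  0.0014  0.1099]
knob [-0.104  -0.0364  0.1111] [-0.097  -0.0295  0.1166]
lev [np.float32(0.1456), np.float32(-0.9893), np.float32(-0.0977), np.float32(-0.0846)] 127
tray ((465.74005126953125, 371.8770751953125), (178.19654846191406, 187.82949829101562), 21.724950790405273)
x ext [-0.1085 -0.0741  0.0752  0.0825]
y ext [-0.1295 -0.1265  0.1278  0.1305] 0.07084389160212079
bar [-4.620e-02 -1.000e-04  1.087e-01]
knob [-0.1012 -0.0375  0.1107] [-0.0939 -0.0302  0.1166]
lev [np.float32(0.1057), np.float32(-0.9944), np.float32(-0.0958), np.float32(-0.082)] 130
tray ((478.53131103515625, 350.88800048828125), (172.1107635498047, 146.63682556152344), 21.404102325439453)
([-0.335, -0.1637, -0.0003], np.float64(0.695620458775952))
([-0.4803, -0.486, -0.0003], np.float64(0.695620458775952))
([-0.4999, -0.676, 0.0497], np.float64(0.695620458775952))
```

>>> {"method": "move_arm", "body": {"rows": [[-0.335, -0.164, 0, 0, 0, 0.35, 0.04], [-0.335, -0.164, 0, 0, 0, 0.35, 0.04], [-0.335, -0.164, 0, 0, 0, 0.35, 0.04], [-0.335, -0.164, 0, 0, 0, 0.7, 0.04], [-0.335, -0.164, 0, 0, 0, 0.7, 0.04], [-0.335, -0.164, 0, 0, 0, 0.7, 0.04], [-0.48, -0.486, 0, 0, 0, 0.7, 0.04], [-0.48, -0.486, 0, 0, 0, 0.7, 0.04], [-0.48, -0.486, 0, 0, 0, 0.7, 0.04], [-0.48, -0.486, 0, 0, 0, 0.7, 0.04], [-0.48, -0.486, 0, 0, 0, 0.7, 0.04], [-0.48, -0.486, 0, 0, 0, 0.7, 0.04]]}}

```text
t: 2.4
eef_pos: [0.4719, 0.1066, 0.25]
eef_rot: [[-0.556, 0.831, 0.001], [0.831, 0.556, 0.0], [-0.0, 0.001, -1.0]]
force: [1.2, -0.4, 0.4]
gripper_width: 0.0397
grip_force: 0.0
```

Run:
```python
from h import *
print(rel([.468,-.188,.2],34),rel([.468,-.188,.1],34), arm.sense()['q'])
```

```text
([-0.2427, -0.1671, 0.0499], np.float64(-0.004089046577198524)) ([-0.2427, -0.1671, 0.1499], np.float64(-0.004089046577198524)) [-0.27054805  0.50573846 -0.07145235  1.98450748  0.05686735  0.65236416
  0.21106365]
```

>>> {"method": "move_arm", "body": {"rows": [[-0.243, -0.167, 0.05, 0, 0, 0, 0.04], [-0.243, -0.167, 0.05, 0, 0, 0, 0.04], [-0.243, -0.167, 0.05, 0, 0, 0, 0.04], [-0.243, -0.167, 0.05, 0, 0, 0, 0.04], [-0.243, -0.167, 0.05, 0, 0, 0, 0.04], [-0.243, -0.167, 0.05, 0, 0, 0, 0.04], [-0.243, -0.167, 0.05, 0, 0, 0, 0.04], [-0.243, -0.167, 0.05, 0, 0, 0, 0.04], [-0.243, -0.167, 0.05, 0, 0, 0, 0.04]]}}

```text
t: 3.3
eef_pos: [0.4681, -0.1849, 0.1999]
eef_rot: [[-0.557, 0.83, 0.0], [0.83, 0.557, 0.001], [0.001, 0.001, -1.0]]
force: [-0.3, -0.3, -0.9]
gripper_width: 0.0401
grip_force: 0.0
```

Run:
```python
from h import *
print(rel([.468,-.188,.1],34), arm.sense()['q'])
s=arm.sense(); w=snap('wrist','w1.png'); W=cloud(w,s)
k=W[(abs(W[...,2]-.112)<.004)&(abs(W[...,0]-.468)<.03)&(abs(W[...,1]+.188)<.03)]
print(k.shape,k.mean(0),k.min(0),k.max(0))
```

```text
([-0.0026, -0.0018, 0.0999], np.float64(-0.002482298588123767)) [ 0.36038089  0.60812528 -0.11888812  1.98278108  0.12629855  0.55737828
  0.74625892]
(486, 3) [ 0.46695039 -0.1887164   0.11166097] [ 0.45942351 -0.19667116  0.10812369] [ 0.47479587 -0.18132463  0.11421068]
```

>>> {"method": "move_arm", "body": {"rows": [[-0.003, -0.003, 0.05, 0, 0, 0, 0.04], [-0.003, -0.003, 0.098, 0, 0, 0, 0.04], [-0.003, -0.003, 0.098, 0, 0, 0, 0.04], [-0.003, -0.003, 0.098, 0, 0, 0, 0.0], [-0.003, -0.003, 0.098, 0, 0, 0, 0.0], [-0.003, -0.003, 0.098, 0, 0, 0, 0.0], [-0.003, -0.003, 0.098, 0, 0, 0, 0.0]]}}

```text
t: 4.05
eef_pos: [0.4683, -0.1909, 0.104]
eef_rot: [[-0.556, 0.831, 0.004], [0.831, 0.556, -0.001], [-0.004, 0.003, -1.0]]
force: [-0.1, 1.2, 7.6]
gripper_width: 0.0152
grip_force: 30.0
```

>>> {"method": "move_arm", "body": {"rows": [[0.006, -0.0085, 0, 0, 0, 0, 0.0], [0.0096, -0.017, 0, 0, 0, 0, 0.0], [0.0125, -0.0265, 0, 0, 0, 0, 0.0], [0.0144, -0.036, 0, 0, 0, 0, 0.0], [0.015, -0.046, 0, 0, 0, 0, 0.0], [0.0142, -0.0556, 0, 0, 0, 0, 0.0], [0.012, -0.065, 0, 0, 0, 0, 0.0], [0.009, -0.0744, 0, 0, 0, 0, 0.0], [0.0045, -0.083, 0, 0, 0, 0, 0.0], [-0.001, -0.0912, 0, 0, 0, 0, 0.0], [-0.012, -0.1025, 0, 0, 0, 0, 0.0], [-0.012, -0.1025, 0, 0, 0, 0, 0.0]]}}

```text
t: 5.25
eef_pos: [0.3906, -0.2589, 0.1037]
eef_rot: [[-0.556, 0.831, 0.006], [0.831, 0.556, -0.002], [-0.005, 0.004, -1.0]]
force: [1.4, 1.1, 8.3]
gripper_width: 0.0151
grip_force: 30.0
```

>>> {"method": "move_arm", "body": {"rows": [[-0.012, -0.1, 0, 0, 0, 0, 0.04], [0, 0, 0, 0, 0, 0, 0.04], [0, 0, -0.05, 0, 0, 0, 0.04], [0, 0, -0.08, 0, 0, 0, 0.04]]}}

```text
t: 5.65
eef_pos: [0.3898, -0.2563, 0.1834]
eef_rot: [[-0.558, 0.83, 0.001], [0.83, 0.558, 0.001], [-0.0, 0.002, -1.0]]
force: [0.0, -0.1, 0.1]
gripper_width: 0.0434
grip_force: 0.0
```

Run:
```python
from h import *
s=arm.sense(); w=snap('wrist'); W=cloud(w,s)
b=snap('side','s1.png'); D=cloud(b)
for X in (W,D):
    k=X[(abs(X[...,2]-.112)<.004)&(abs(X[...,0]-.4)<.06)&(abs(X[...,1]+.25)<.06)]
    if len(k): print('knob',k.shape,k.mean(0),k.min(0),k.max(0))
    k=X[(abs(X[...,2]-.108)<.005)&(abs(X[...,0]-.53)<.025)&(abs(X[...,1]+.163)<.05)]
    if len(k): print('bar',k.shape,k.mean(0),k.min(0),k.max(0))
print(rel([.53,-.163,.19],-11),rel([.53,-.163,.098],-11))
```

```text
knob (562, 3) [ 0.38821947 -0.26289381  0.11161675] [ 0.38047911 -0.27105739  0.10802889] [ 0.39667343 -0.25571892  0.11344847]
bar (2268, 3) [ 0.52567221 -0.16814764  0.10799951] [ 0.51676472 -0.20183386  0.10301317] [ 0.53708957 -0.13155897  0.11193504]
knob (33, 3) [ 0.39008953 -0.2638036   0.11299021] [ 0.38076065 -0.27096114  0.10925046] [ 0.39704658 -0.25659651  0.11596384]
bar (137, 3) [ 0.53131982 -0.16273188  0.10962595] [ 0.51885172 -0.20206629  0.10307613] [ 0.543193   -0.12374767  0.11297122]
([0.0019, 0.169, -0.0037], np.float64(0.7810728094063996)) ([0.0026, 0.1686, 0.0883], np.float64(0.7810728094063996))
```

View pics/s1.png

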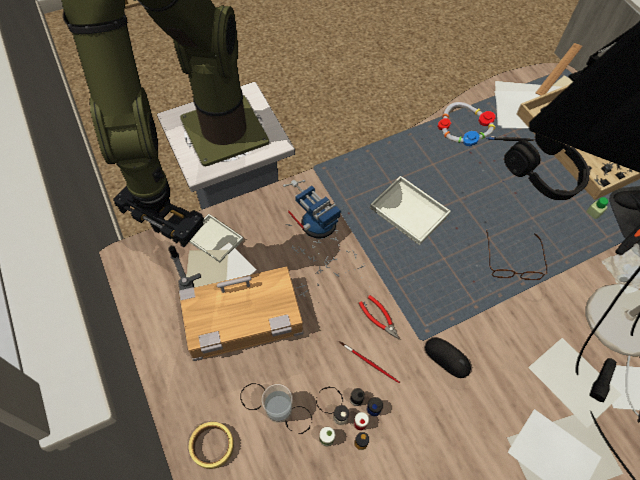

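The side view shows the lever at (180,265) now pointing at the robot (knob at about (0.388, -0.263), about 1.75 rad), clear of the lid. The handle bar is at (235,283).

>>> {"method": "move_arm", "body": {"rows": [[0.002, 0.08, -0.01, 0, 0, 0.3, 0.05], [0.002, 0.168, -0.01, 0, 0, 0.78, 0.05], [0.002, 0.168, -0.01, 0, 0, 0.78, 0.05], [0.002, 0.168, -0.01, 0, 0, 0.78, 0.05], [0.002, 0.168, -0.01, 0, 0, 0.78, 0.05], [0.002, 0.168, 0.03, 0, 0, 0.78, 0.05], [0.002, 0.168, 0.06, 0, 0, 0.78, 0.05], [0.002, 0.168, 0.086, 0, 0, 0.78, 0.05], [0.002, 0.168, 0.086, 0, 0, 0.78, 0.05]]}}

```text
t: 6.65
eef_pos: [0.5244, -0.1619, 0.093]
eef_rot: [[0.19, 0.982, -0.006], [0.982, -0.19, 0.001], [0.0, -0.006, -1.0]]
force: [-1.0, -0.2, 0.4]
gripper_width: 0.0499
grip_force: 0.0
```

>>> {"method": "move_arm", "body": {"rows": [[0, 0.004, -0.004, 0, 0, 0, 0.05], [0, 0.004, -0.004, 0, 0, 0, 0.0], [0, 0.004, -0.004, 0, 0, 0, 0.0], [0, 0.004, -0.004, 0, 0, 0, 0.0], [0, 0.004, -0.004, 0, 0, 0, 0.0], [0, 0.004, -0.004, 0, 0, 0, 0.0]]}}

```text
t: 7.25
eef_pos: [0.5295, -0.163, 0.0999]
eef_rot: [[0.19, 0.982, -0.003], [0.982, -0.19, 0.001], [0.0, -0.003, -1.0]]
force: [-6.2, 1.6, 5.0]
gripper_width: 0.0124
grip_force: 3.2
```

>>> {"method": "move_arm", "body": {"rows": [[0, 0, 0, 0, 0, 0, 0.0], [0, 0.004, -0.01, 0, 0, 0, 0.0], [0, 0.0093, -0.0205, 0, 0, 0, 0.0], [0, 0.015, -0.03, 0, 0, 0, 0.0], [0, 0.022, -0.039, 0, 0, 0, 0.0], [0, 0.0295, -0.0475, 0, 0, 0, 0.0], [0, 0.038, -0.055, 0, 0, 0, 0.0], [0, 0.0465, -0.0622, 0, 0, 0, 0.0], [0, 0.056, -0.0684, 0, 0, 0, 0.0], [0, 0.066, -0.0736, 0, 0, 0, 0.0], [0, 0.0765, -0.0781, 0, 0, 0, 0.0], [0, 0.0765, -0.0781, 0, 0, 0, 0.0]]}}

```text
t: 8.45
eef_pos: [0.606, -0.1775, 0.1804]
eef_rot: [[0.19, 0.982, -0.0], [0.982, -0.19, 0.001], [0.001, -0.0, -1.0]]
force: [-5.8, 3.0, 13.8]
gripper_width: 0.0101
grip_force: 30.1
```

>>> {"method": "move_arm", "body": {"rows": [[0, 0.0107, -0.0035, 0, 0, 0, 0.0], [0, 0.0217, -0.006, 0, 0, 0, 0.0], [0, 0.033, -0.0077, 0, 0, 0, 0.0], [0, 0.044, -0.0083, 0, 0, 0, 0.0], [0, 0.0554, -0.008, 0, 0, 0, 0.0], [0, 0.0666, -0.0066, 0, 0, 0, 0.0], [0, 0.0777, -0.0042, 0, 0, 0, 0.0], [0, 0.0885, -0.001, 0, 0, 0, 0.0], [0, 0.099, 0.0033, 0, 0, 0, 0.0], [0, 0.109, 0.0084, 0, 0, 0, 0.0], [0, 0.113, 0.0107, 0, 0, 0, 0.0], [0, 0.113, 0.0107, 0, 0, 0, 0.0]]}}

```text
t: 9.65
eef_pos: [0.7118, -0.1981, 0.1704]
eef_rot: [[0.19, 0.982, -0.012], [0.982, -0.19, 0.003], [0.001, -0.012, -1.0]]
force: [-21.3, 6.1, 23.2]
gripper_width: 0.0102
grip_force: 30.3
```

>>> {"method": "move_arm", "body": {"rows": [[0, 0.003, 0.001, 0, 0, 0, 0.0], [0, 0.001, 0.0, 0, 0, 0, 0.016], [0, 0.0, 0.0, 0, 0, 0, 0.016], [0, 0.0, 0.0, 0, 0, 0, 0.016], [0, 0.0, -0.02, 0, 0, 0, 0.016], [0, 0.0, -0.04, 0, 0, 0, 0.016], [0, 0, -0.08, 0, 0, 0, 0.016], [0, 0, -0.12, 0, 0, 0, 0.016]]}}

```text
t: 10.45
eef_pos: [0.7173, -0.1991, 0.2888]
eef_rot: [[0.19, 0.982, 0.001], [0.982, -0.19, -0.0], [0.0, 0.001, -1.0]]
force: [0.4, -0.2, 0.7]
gripper_width: 0.0163
grip_force: 0.0
```

Run:
```python
from h import *
a=snap('top','t2.png'); b=snap('side'); 
for n,p in(('top',a),('side',b)):
    C=cloud(p)
    for l in ['lid','glue_stick','blue_spatula','paint_pot_5','mini_0','pen_marker']:
        for m in eyes.masks_of(l,p)[:3]:
            P=C[m['pixels']&(p['range_z']>0)]
            print(n,l,round(m['score'],2),np.round(m['bbox']),np.round(np.median(P,0),3),np.round(np.percentile(P,3,0),3),np.round(np.percentile(P,97,0),3))
cv2.imwrite('pics/c2.png',cv2.resize(a['color'][170:300,330:500,::-1],(680,520),interpolation=cv2.INTER_CUBIC))
```

```text
top lid 0.71 [364. 152. 128.  42.] [ 0.678 -0.124  0.153] [ 0.655 -0.182  0.066] [ 0.715 -0.064  0.211]
top glue_stick 0.77 [391. 220.   8.  28.] [ 0.567 -0.138  0.021] [ 0.536 -0.148  0.014] [ 0.599 -0.128  0.028]
top blue_spatula 0.49 [352. 155. 110. 156.] [ 0.642 -0.113  0.054] [ 0.434 -0.28   0.001] [ 0.7   -0.046  0.208]
top paint_pot_5 0.65 [368. 224.  15.   9.] [ 0.573 -0.087  0.053] [ 0.563 -0.101  0.005] [ 0.589 -0.075  0.06 ]
top pen_marker 0.42 [390. 204.  19.   7.] [ 0.635 -0.143  0.016] [ 0.628 -0.173  0.008] [ 0.643 -0.122  0.022]
side lid 0.72 [175. 310. 131.  42.] [ 0.674 -0.152  0.162] [ 0.643 -0.311  0.074] [ 0.703 -0.068  0.212]
side glue_stick 0.48 [252. 301.   9.  15.] [ 0.577 -0.138  0.023] [ 0.562 -0.175  0.01 ] [ 0.729 -0.13   0.368]
side paint_pot_5 0.7 [267. 294.  14.  19.] [ 0.585 -0.09   0.05 ] [ 0.567 -0.103  0.006] [ 0.593 -0.075  0.058]
side paint_pot_5 0.26 [178. 312. 130.  44.] [ 0.67  -0.166  0.156] [ 0.6   -0.313  0.009] [ 0.704 -0.068  0.212]
side mini_0 0.52 [169. 247.  31.  38.] [ 0.438 -0.263  0.08 ] [ 0.389 -0.271  0.074] [ 0.472 -0.231  0.114]
```

>>> {"method": "move_arm", "body": {"rows": [[0, -0.1, -0.01, 0, 0, 0, 0.05], [0, -0.2, -0.01, 0, 0, 0, 0.05], [0, -0.2, -0.01, 0, 0, 0, 0.05], [0, -0.2, -0.01, 0, 0, 0, 0.05], [0, -0.2, -0.01, 0, 0, 0, 0.05], [0, -0.2, -0.01, 0, 0, 0, 0.05]]}}

```text
t: 11.75
eef_pos: [0.5198, -0.1612, 0.2977]
eef_rot: [[0.19, 0.982, 0.001], [0.982, -0.19, 0.0], [0.0, 0.001, -1.0]]
force: [1.0, -0.4, 0.1]
gripper_width: 0.0502
grip_force: 0.0
```

Run:
```python
from h import *
s=arm.sense(); w=snap('wrist','w3.png'); W=cloud(w,s)
print(np.round(w['mount'],3).tolist())
a=snap('top'); b=snap('side')
for n,p,C in(('w',w,W),('top',a,cloud(a)),('side',b,cloud(b))):
    for l in ['lid','glue_stick','blue_spatula','paint_pot_5','mini_0','pen_marker']:
        for m in eyes.masks_of(l,p)[:2]:
            P=C[m['pixels']&(p['range_z']>0)]
            print(n,l,round(m['score'],2),np.round(m['bbox']),np.round(np.median(P,0),3),np.round(np.percentile(P,3,0),3),np.round(np.percentile(P,97,0),3))
```

```text
[[0.0, -0.964, -0.268, 0.069], [1.0, 0.0, 0.0, 0.001], [-0.0, -0.268, 0.964, -0.134], [0.0, 0.0, 0.0, 1.0]]
w lid 0.75 [262.  18. 365. 320.] [ 0.657 -0.152  0.082] [ 0.496 -0.284  0.004] [ 0.7   -0.052  0.208]
w lid 0.7 [443.  14. 184. 324.] [ 0.676 -0.146  0.165] [ 0.643 -0.252  0.07 ] [ 0.71  -0.066  0.209]
w glue_stick 0.72 [410. 142.  15. 120.] [ 0.628 -0.183  0.014] [ 0.614 -0.246  0.005] [ 0.641 -0.125  0.017]
w blue_spatula 0.6 [349. 242.  14.  59.] [ 0.545 -0.247  0.013] [ 0.54  -0.283  0.011] [ 0.55  -0.217  0.015]
w paint_pot_5 0.92 [346. 105.  32.  33.] [ 0.577 -0.088  0.053] [ 0.564 -0.101  0.009] [ 0.591 -0.075  0.055]
w mini_0 0.55 [342. 213.  28.  25.] [ 0.555 -0.195  0.008] [ 0.543 -0.209  0.006] [ 0.568 -0.184  0.036]
w pen_marker 0.85 [410. 142.  16. 120.] [ 0.628 -0.184  0.015] [ 0.614 -0.245  0.01 ] [ 0.64  -0.125  0.017]
top lid 0.74 [370. 152. 121.  40.] [ 0.674 -0.158  0.178] [ 0.649 -0.304  0.078] [ 0.711 -0.068  0.212]
top glue_stick 0.51 [394. 220.   6.  29.] [ 0.563 -0.138  0.021] [ 0.533 -0.145  0.014] [ 0.597 -0.128  0.028]
top paint_pot_5 0.42 [367. 222.
[... 379 characters left out ...]
 0.006] [ 0.715 -0.071  0.212]
side blue_spatula 0.72 [167. 246. 138. 114.] [ 0.569 -0.188  0.04 ] [ 0.455 -0.299  0.003] [ 0.704 -0.048  0.21 ]
side blue_spatula 0.71 [191. 313.  30.  16.] [ 0.546 -0.252  0.014] [ 0.541 -0.283  0.008] [ 0.552 -0.22   0.019]
side paint_pot_5 0.51 [268. 292.  10.  20.] [ 0.584 -0.09   0.053] [ 0.567 -0.102  0.016] [ 0.593 -0.077  0.059]
side paint_pot_5 0.43 [177. 312. 130.  44.] [ 0.676 -0.193  0.175] [ 0.643 -0.308  0.069] [ 0.716 -0.072  0.212]
side mini_0 0.51 [223. 310.  13.   9.] [ 0.559 -0.197  0.011] [ 0.546 -0.21   0.005] [ 0.568 -0.185  0.037]
side mini_0 0.33 [166. 242.  35.  42.] [ 0.435 -0.263  0.08 ] [ 0.388 -0.273  0.075] [ 0.474 -0.233  0.113]
```

View pics/w3.png

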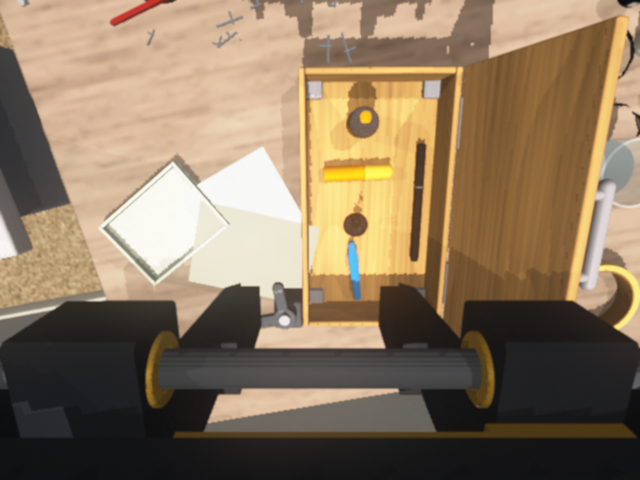

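Run:
```python
from h import *
s=arm.sense(); print(np.round(s['q'],2))
w=snap('wrist'); W=cloud(w,s)
cv2.imwrite('pics/w4c.png',cv2.resize(w['color'][90:320,300:470,::-1],None,fx=2.5,fy=2.5,interpolation=cv2.INTER_CUBIC))
hsv=cv2.cvtColor(w['color'],cv2.COLOR_RGB2HSV); 
m=(W[...,2]>.0105)&(W[...,2]<.028)&(abs(W[...,0]-.567)<.05)&(abs(W[...,1]+.138)<.022)
P=W[m]; print(len(P),P.mean(0).round(4),np.percentile(P[:,2],[2,98]),cv2.minAreaRect((P[:,:2]*1000).astype(np.float32)))
T=P[P[:,2]>.018]; print('top',len(T),cv2.fitLine(T[:,:2].astype(np.float32),cv2.DIST_L2,0,.01,.01).ravel(), cv2.minAreaRect((T[:,:2]*1000).astype(np.float32)))
# lid angle
b=snap('side'); D=cloud(b)
c=np.array([.5755,-.1713]); y=np.radians(-10.9); E=np.array([[np.cos(y),np.sin(y)],[-np.sin(y),np.cos(y)]])
for X in (W,D):
    q=X.reshape(-1,3).copy(); q[:,:2]=(q[:,:2]-c)@E.T
    l=q[(q[:,2]>.09)&(q[:,2]<.2)&(abs(q[:,1])<.11)&(q[:,0]>.05)&(q[:,0]<.105)]
    f=np.polyfit(l[:,2],l[:,0],1); print('lid lean',len(l),f, 'angle',np.pi/2+np.arctan(f[0]))
t=cloud(snap('top')); q=t[(abs(t[...,0]-.48)<.2)&(abs(t[...,1]-.348)<.16)]
for zl in ((.017,.024),(.003,.007)):
    k=q[(q[:,2]>zl[0])&(q[:,2]<zl[1])]; print(len(k),k.mean(0),np.percentile(k,[1,99],axis=0).round(3).tolist())
print(rel([.567,-.138,.3],79),rel([.567,-.138,.02]))
```

```text
[ 0.13  0.52  0.13  1.76 -0.09  0.86  0.11]
1049 [ 0.5662 -0.1375  0.0199] [0.01488738 0.02287207] ((566.9309692382812, -138.07000732421875), (16.823156356811523, 73.79999542236328), 81.85413360595703)
top 876 [ 0.99023277 -0.13942416  0.56563306 -0.13775237] ((566.8472290039062, -138.0541534423828), (15.278650283813477, 73.63468170166016), 81.8833236694336)
lid lean 23719 [0.17966595 0.06411935] angle 1.74856567938068
lid lean 919 [0.17848576 0.07194179] angle 1.7474221602828737
390 [0.47989722 0.35069146 0.02073389] [[0.381, 0.261, 0.017], [0.587, 0.442, 0.024]]
7188 [0.48070951 0.34762827 0.00475429] [[0.284, 0.19, 0.003], [0.676, 0.505, 0.007]]
([0.0317, 0.0413, -0.0029], np.float64(-1.5697540178770861)) ([0.0317, 0.0413, 0.2771], None)
```

View pics/w4c.png

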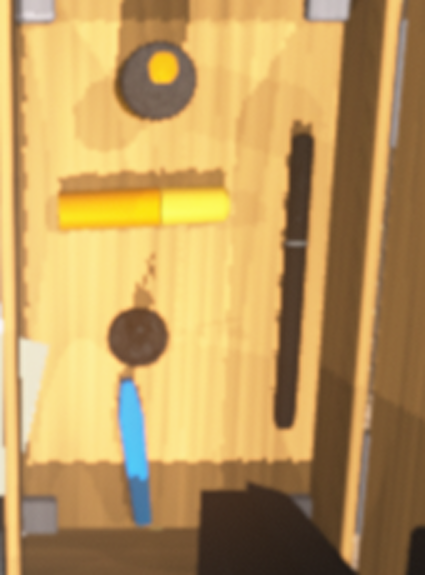

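The crop shows the orange, thick round stick at (143,208), i.e. about (358,173) in the full wrist picture. The other candidates are the black pen (418,200), the blue spatula (354,270), the paint pot (363,122) and the figurine (355,224). The orange 74 x 17 mm round one fits the description, so I choose that.

>>> {"method": "move_arm", "body": {"rows": [[0.032, 0.041, 0.05, 0, 0, -1.62, 0.028], [0.032, 0.041, 0.05, 0, 0, -1.62, 0.028], [0.032, 0.041, 0.05, 0, 0, -1.62, 0.028], [0.032, 0.041, 0.05, 0, 0, -1.62, 0.028], [0.032, 0.041, 0.05, 0, 0, -1.62, 0.028], [0.032, 0.041, 0.05, 0, 0, -1.62, 0.028], [0.032, 0.041, 0.05, 0, 0, -1.62, 0.028], [0.032, 0.041, 0.05, 0, 0, -1.62, 0.028], [0.032, 0.041, 0.05, 0, 0, -1.62, 0.028], [0.032, 0.041, 0.1, 0, 0, -1.62, 0.028], [0.032, 0.041, 0.15, 0, 0, -1.62, 0.028], [0.032, 0.041, 0.15, 0, 0, -1.62, 0.028]]}}

```text
t: 14.15
eef_pos: [0.5619, -0.1374, 0.1411]
eef_rot: [[-0.99, 0.141, -0.013], [0.141, 0.99, 0.002], [0.014, 0.0, -1.0]]
force: [-1.1, 0.7, -0.0]
gripper_width: 0.028
grip_force: 0.0
```

Run:
```python
from h import *
s=arm.sense(); w=snap('wrist'); W=cloud(w,s); print(np.round(s['q'],2))
m=(W[...,2]>.0105)&(W[...,2]<.028)&(abs(W[...,0]-.567)<.05)&(abs(W[...,1]+.138)<.022)
P=W[m]; print(len(P),P.mean(0).round(4) if len(P) else 0,cv2.minAreaRect((P[:,:2]*1000).astype(np.float32)) if len(P) else 0)
print(rel([.567,-.138,.02],81.9))
```

```text
[ 0.33  0.79 -0.29  1.79  0.36  0.63  1.25]
2355 [ 0.5639 -0.1378  0.0199] ((567.05078125, -138.2736053466797), (16.921432495117188, 74.3920669555664), 81.36858367919922)
([-0.0035, -0.0001, 0.1247], np.float64(-0.0030732405964201304))
```

>>> {"method": "move_arm", "body": {"rows": [[0, 0, 0.04, 0, 0, 0, 0.028], [0, 0, 0.08, 0, 0, 0, 0.028], [0, 0, 0.11, 0, 0, 0, 0.028], [0, 0, 0.122, 0, 0, 0, 0.028], [0, 0, 0.126, 0, 0, 0, 0.028], [0, 0, 0.126, 0, 0, 0, 0.028]]}}

```text
t: 14.8
eef_pos: [0.5683, -0.1378, 0.0228]
eef_rot: [[-0.99, 0.142, 0.003], [0.142, 0.99, -0.001], [-0.003, -0.0, -1.0]]
force: [-0.1, -0.2, 0.2]
gripper_width: 0.0279
grip_force: 0.0
```

>>> {"method": "move_arm", "body": {"rows": [[0, 0, 0.002, 0, 0, 0, 0.028], [0, 0, 0.002, 0, 0, 0, 0.0], [0, 0, 0.002, 0, 0, 0, 0.0], [0, 0, 0.002, 0, 0, 0, 0.0], [0, 0, 0.002, 0, 0, 0, 0.0], [0, 0, -0.02, 0, 0, 0, 0.0], [0, 0, -0.06, 0, 0, 0, 0.0], [0, 0, -0.11, 0, 0, 0, 0.0], [0, 0, -0.16, 0, 0, 0, 0.0], [0, 0, -0.2, 0, 0, 0, 0.0], [0, 0, -0.2, 0, 0, 0, 0.0]]}}

```text
t: 15.9
eef_pos: [0.5702, -0.1379, 0.227]
eef_rot: [[-0.99, 0.142, 0.011], [0.142, 0.99, -0.002], [-0.011, 0.0, -1.0]]
force: [0.3, 0.5, -0.5]
gripper_width: 0.0165
grip_force: 30.0
```

Run:
```python
from h import *
s=arm.sense(); print(np.round(s['q'],2),s['gripper_width'],s['grip_force'])
a=snap('top'); b=snap('side'); 
for p in (a,b):
    X=cloud(p).reshape(-1,3); q=X[(X[:,0]>.36)&(X[:,0]<.6)&(X[:,1]>.24)&(X[:,1]<.46)]
    yw=np.radians(20)
    for deg in (18,20,21,22):
        yw=np.radians(deg);E=np.array([[np.cos(yw),np.sin(yw)],[-np.sin(yw),np.cos(yw)]])
        k=q[(q[:,2]>.012)&(q[:,2]<.026)]; k=((k[:,:2]-[.48,.348])@E.T); k=k[(abs(k[:,0])<.1)&(abs(k[:,1])<.08)]
        print(deg,len(k),np.percentile(k,[2,98],axis=0).round(4).tolist())
    r=np.linalg.norm(q[:,:2]-[.48,.348],axis=1)<.04; print('tray floor z',np.median(q[r,2]),np.percentile(q[r,2],98))
print(rel([.5,-.05,.22]),rel([.48,.15,.22]),rel([.48,.348,.22],110))
```

```text
[ 0.36  0.68 -0.35  1.72  0.31  0.79  1.3 ] 0.016488487539047778 29.999838173389435
18 761 [[-0.087, -0.0689], [0.0845, 0.0652]]
20 761 [[-0.0859, -0.067], [0.0838, 0.064]]
21 761 [[-0.0857, -0.0663], [0.0837, 0.0638]]
22 760 [[-0.0855, -0.0661], [0.0836, 0.0637]]
tray floor z 0.00721335255921618 0.013745008510703264
18 736 [[-0.0851, -0.0707], [0.0862, 0.0661]]
20 736 [[-0.0842, -0.0687], [0.0849, 0.0641]]
21 736 [[-0.0841, -0.0681], [0.0845, 0.0637]]
22 736 [[-0.084, -0.0683], [0.0845, 0.0635]]
tray floor z 0.007716899473316108 0.013333163792882505
([0.0787, 0.0775, 0.0017], None) ([0.1268, 0.2727, 0.0016], None) ([0.1548, 0.4687, 0.0015], np.float64(-0.4912402357554361))
```

>>> {"method": "move_arm", "body": {"rows": [[0.079, 0.078, 0.0, 0, 0, 0, 0.0], [0.079, 0.078, 0.0, 0, 0, 0, 0.0], [0.127, 0.273, 0.0, 0, 0, -0.25, 0.0], [0.127, 0.273, 0.0, 0, 0, -0.25, 0.0], [0.127, 0.273, 0.0, 0, 0, -0.25, 0.0], [0.127, 0.273, 0.0, 0, 0, -0.25, 0.0], [0.127, 0.273, 0.0, 0, 0, -0.25, 0.0], [0.155, 0.467, 0.0, 0, 0, -0.52, 0.0], [0.155, 0.467, 0.0, 0, 0, -0.52, 0.0], [0.155, 0.467, 0.0, 0, 0, -0.52, 0.0], [0.155, 0.467, 0.0, 0, 0, -0.52, 0.0], [0.155, 0.467, 0.0, 0, 0, -0.52, 0.0]]}}

```text
t: 17.2
eef_pos: [0.4764, 0.3543, 0.2197]
eef_rot: [[-0.926, -0.378, -0.003], [-0.378, 0.926, 0.006], [0.001, 0.007, -1.0]]
force: [-0.1, 0.0, 0.4]
gripper_width: 0.0167
grip_force: 30.0
```

Run:
```python
from h import *
print(rel([.48,.346,.02],111.5), arm.sense()['gripper_width'],arm.sense()['q'])
s=arm.sense();w=snap('wrist','w5.png')
```

```text
([-0.0004, -0.0103, 0.1996], np.float64(0.011932145889364055)) 0.016691834017772845 [-0.46341235  0.70855999 -0.43841631  1.68865265  0.37608773  0.82700823
  0.89189986]
```

View pics/w5.png

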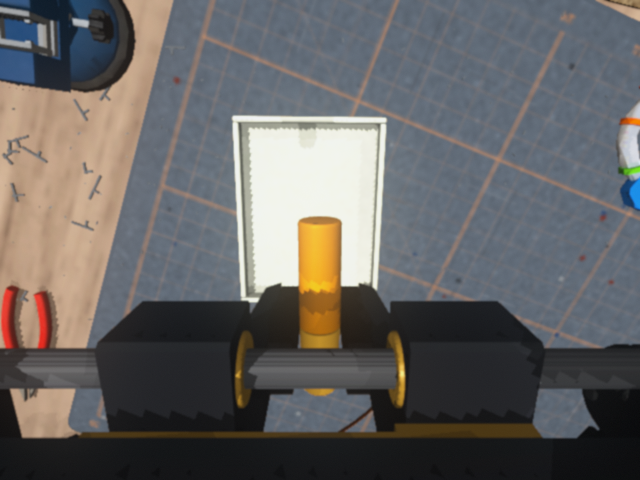

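The stick is held at (320,290), aligned with the empty larger tray at (312,208). I'll lower it gently.

>>> {"method": "move_arm", "body": {"rows": [[0, -0.008, 0.05, 0, 0, 0, 0.0], [0, -0.009, 0.1, 0, 0, 0, 0.0], [0, -0.009, 0.15, 0, 0, 0, 0.0], [0, -0.009, 0.18, 0, 0, 0, 0.0], [0, -0.009, 0.19, 0, 0, 0, 0.0], [0, -0.009, 0.194, 0, 0, 0, 0.0], [0, -0.009, 0.196, 0, 0, 0, 0.0], [0, -0.009, 0.196, 0, 0, 0, 0.0]]}}

```text
t: 18.05
eef_pos: [0.4835, 0.3385, 0.0264]
eef_rot: [[-0.93, -0.369, 0.002], [-0.369, 0.93, 0.001], [-0.002, 0.001, -1.0]]
force: [-0.8, -0.4, -0.2]
gripper_width: 0.0167
grip_force: 30.0
```

>>> {"method": "move_arm", "body": {"rows": [[0, 0, 0.002, 0, 0, 0, 0.0], [0, 0, 0.004, 0, 0, 0, 0.0], [0, 0, 0.005, 0, 0, 0, 0.0], [0, 0, 0.005, 0, 0, 0, 0.0]]}}

```text
t: 18.45
eef_pos: [0.483, 0.3385, 0.021]
eef_rot: [[-0.929, -0.369, 0.001], [-0.369, 0.929, 0.0], [-0.001, 0.0, -1.0]]
force: [-0.5, -0.6, 5.8]
gripper_width: 0.0167
grip_force: 30.0
```

Contact is made (5.8 N). Release and lift.

>>> {"method": "move_arm", "body": {"rows": [[0, 0, 0, 0, 0, 0, 0.03], [0, 0, 0, 0, 0, 0, 0.034], [0, 0, 0, 0, 0, 0, 0.034], [0, 0, -0.02, 0, 0, 0, 0.034], [0, 0, -0.06, 0, 0, 0, 0.034], [0, 0, -0.11, 0, 0, 0, 0.034], [0, 0, -0.16, 0, 0, 0, 0.034], [0, 0, -0.2, 0, 0, 0, 0.034], [0, 0, -0.2, 0, 0, 0, 0.034], [0, 0, -0.2, 0, 0, 0, 0.034]]}}

```text
t: 19.45
eef_pos: [0.4829, 0.3382, 0.2207]
eef_rot: [[-0.929, -0.369, 0.001], [-0.369, 0.929, 0.001], [-0.002, 0.0, -1.0]]
force: [0.4, -0.9, -1.1]
gripper_width: 0.0341
grip_force: 0.0
```

Run:
```python
from h import *
s=arm.sense(); w=snap('wrist'); b=snap('side'); a=snap('top')
cv2.imwrite('pics/f.png',np.hstack([cv2.resize(w['color'],(400,300)),cv2.resize(b['color'][150:390,150:470],(400,300))])[:,:,::-1])
for n,p,C in(('w',w,cloud(w,s)),('side',b,cloud(b))):
    for m in eyes.masks_of('glue_stick',p)[:1]:
        P=C[m['pixels']&(p['range_z']>0)]; print(n,m['score'],np.median(P,0),np.percentile(P,[3,97],axis=0).round(3).tolist())
c=np.array([.5755,-.1713]); y=np.radians(-10.9); E=np.array([[np.cos(y),np.sin(y)],[-np.sin(y),np.cos(y)]])
for p in (a,b):
    q=cloud(p).reshape(-1,3).copy(); q[:,:2]=(q[:,:2]-c)@E.T
    l=q[(q[:,2]>.09)&(q[:,2]<.2)&(abs(q[:,1])<.11)&(q[:,0]>.05)&(q[:,0]<.115)]
    f=np.polyfit(l[:,2],l[:,0],1); print('lid',len(l),np.pi/2+np.arctan(f[0]))
```

```text
w 0.65 [0.48039    0.33719853 0.02140793] [[0.45, 0.322, 0.017], [0.514, 0.354, 0.024]]
side 0.5 [0.48125708 0.33519912 0.02193269] [[0.452, 0.32, 0.014], [0.515, 0.35, 0.028]]
lid 1940 1.7496212820821349
lid 1143 1.754489684477848
```

View pics/f.png

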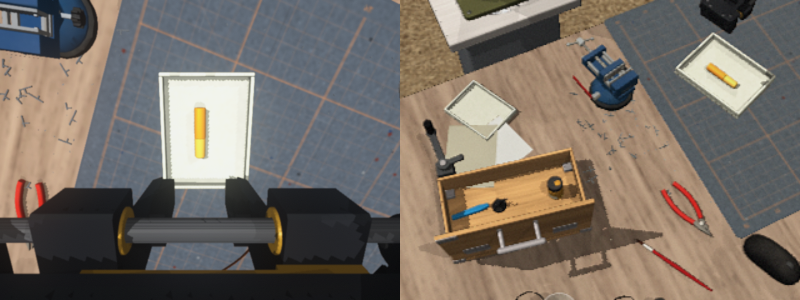

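The stick lies flat in the larger tray at (200,132) on the left and (722,75) on the right. The lid stands open at about 1.75 rad, and the latch is clear at (440,150). The pot (555,186), figurine (500,204) and spatula (470,212) are still in the case. The pen is hidden behind the lid from this angle but was not touched.

```bash
python3 -c "
from bench import arm
print(arm.sign_off())"
```

```text
the job is handed in; nothing more can be done
None
```

I swung the latch clear, opened the lid to its stop (about 1.75 rad), laid the glue stick flat in the larger white tray, and handed the job in after about 19.6 s of robot time; the spatula, pot and figurine showed in the case in the last view, and the pen, hidden behind the lid there, was never touched.

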